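# Set the shaker's drive pin and press the vial carrier onto it

## Robot

A 7-joint arm with a two-finger parallel gripper is mounted at the origin on the work surface. World frame = base frame: x ahead of the robot, y to its left, z up, the work surface at z = 0. Lengths are in mm, angles in rad, forces in N, time in s.
With the tool pointing down it reaches from about 350 to 775 mm from the base axis. Payload 3.1 kg.
Tool frame: the origin (TCP) lies midway between the tips of the shut fingers; the grasp point (between the pads) lies behind it (robot.pinch_z is the z of the grasp point in the tool frame, in mm); z points along the fingers, y is the direction in which the jaws open and shut (so a half turn about z gives the same grasp; the last joint's range is limited). The gripper opens to 85 mm and grips with 20 to 120 N. Pads are 22 mm wide; open, the fingers measure 114 mm over their backs; the gripper's body (76 mm by 85 mm) begins 54 mm behind the grasp point. The pads swing forward as they close: fully open they stand 13 mm farther back than shut.
Start: joints at [1.219, 0.311, 0.014, 1.512, -0.004, 1.319, -0.027], TCP at [167.71, -523.823, 231.304] pointing down, gripper open.
Joint ranges: [-2.7, 2.7], [-0.3, 1.91], [-1.27, 1.3], [0.12, 2.57], [-1.44, 4.58], [0.2, 2.03], [-3.05, 3.05]. Speed limits (rad/s): [2.79, 2.79, 3.14, 3.14, 3.14, 3.14, 3.14].

## Interface

Orientations are given as a unit quaternion [x, y, z, w].
In Python, from plant import readout, viewer, robot gives the robot as it stands. The module is installed in compiled form; this text tells all that it offers.
- The arm moves only by the tool send_rows, never from a script. Its argument "motion" is a list of rows, each a list of 5 numbers: the shift along the world's x, y, z in m, then the turn about the world's z in rad, then the closure in counts, from 0 (fully open) to 255 (shut). A call has 1 to 12 rows; each row shifts and turns the commanded pose from where the row before left it; what a row does not reach is not made up. A row lasts 1/10 s, in which the tool goes at most 50 mm and 8.59 degrees, less where a joint would pass 70% of its speed; a pose out of reach is approached as far as the arm can. A call with a gripper value outside its range is refused whole. The fingers move at their own pace and stop on an object; "newtons" is the grip in N (left out, the last holds). Time passes only in rows, so rows that do not move let the fingers close. It gives the time, the measured TCP pose, the force and the opening at its end, in the units of the state.
- readout.get_state(): the state, without advancing time (a new reading comes with each control period).
- viewer.camera(name): name is "scene" or "top" or "wrist"; returns (picture, depth): 384x512x3 uint8, red, green, blue; 384x512 float32, mm along the optical axis (not along the pixel's ray), 0 where there is no reading.
- viewer.calibration(name): a dict with "intrinsics" (3x3 intrinsics, pixels), "rvec" (rotation vector, rad) and "tvec" (3), from world to camera coordinates, as OpenCV has them. Camera axes: x right, y down, z forward; pixel columns grow to the right and rows downward; lengths in mm; the calibration is good to about 2 mm. A picture is of the moment at which its call begins: read the wrist's pose just before it. calibration takes no time and is no camera call; for the wrist camera it gives the pose at the moment of the call.
- robot.hand_in(): hands the job in, once; it reports no verdict.
The state is a dict: "clock": time; "qpos": joint angles; "qd": joint speeds; "joint_torque": joint torques, N m; "ee_pos": TCP position; "eef_rot": TCP orientation; "wrist_force": force on the tool from outside, world axes, zero at the start; "torque": the same for the moment, N m; "gripper_width": finger opening in mm.
Only numpy, scipy, OpenCV 4.12 (cv2) and the standard library are available. Lean on these libraries where they do the work, as an engineer would, in place of code of your own. Each camera call takes 0.05 s, during which the arm holds its last target.

## Task

Slide the black grip along the front of the vial shaker until its brass pin is in line with the orange pointer. Then pick up the blue vial carrier with the white handle, work it over the pin, square with the shaker, until the hidden hole in its underside drops on, and press it down against the spring collar until it lies flush on the deck. Finish while still holding it pressed down, with the pin still on the mark, and leave the other things on the table undisturbed.

Things in the scene. Friction and masses are not known exactly. Their poses are not given: they have to be found in the camera images.
- station: The vial shaker, fixed to the table. Origin: on the table under the middle of its deck. Its white flat deck is 180 (x) by 260 (y) mm, top 40 mm above the table, with a dark slot along y through its middle. On the -x side (robot's side) is a lower grey ledge, 50 mm wide (x from -140 to -90 mm), 22 mm high, on which the black slider grip runs. Only x, y and yaw vary.
- stroke (a joint): Position of the slider (m), 0 to 0.110: the black grip, brass drive pin and collar are one carriage that slides along the station's y axis. At 0 the pin is at y = -55 mm in the station's frame, at 0.110 at y = +55 mm; always x = 0. It stays where it is left; friction about 7 N.
- stroke_grip (a point): Centre of the black slider grip, an upright block 28 mm (x) by 20 mm (y, the sliding direction), 24 to 70 mm above the table; this point is 50 mm above the table, 115 mm to -x of the pin and at the same y as the pin. White line across its top. Axes as the station's.
- drive_pin (a point): Axis of the brass locating pin, at the level of the deck's top (40 mm above the table). Pin 14 mm diameter, 16 mm high above the deck, its upper 8 mm tapering to 6 mm diameter. Axes as the station's.
- collar (a joint): How far (m) the round aluminium spring collar (36 mm diameter) around the pin is pressed down. 0: its top stands 6 mm above the deck; 0.006: level with the deck. The spring pushes up with about 5 N at 0 and 9 N at 0.006: more than the carrier's weight, so the carrier must be kept pushed down.
- pointer: Orange pointer (clip 14 by 26 by 16 mm high with a 5 mm wide finger towards the pin; it marks the middle of the clip) standing on the deck's far (+x) edge, 80 mm to +x of the slot's middle, somewhere along y. Axes as the station's, origin under its middle on the deck. The pin is on the mark when the pin's y equals the pointer's y in the station's frame.
- carrier_handle (a point): Middle of the handle of the loose vial carrier: blue plate 130 (x) by 100 (y) by 20 mm thick, with an upright white handle block on its middle, 60 mm long (x), 20 mm wide (y), from 20 to 60 mm above the plate's underside; this point is 40 mm above the underside. Four capped vials (18 mm diameter, top 46 mm above the underside) are fixed at its corners at x = +-49, y = +-34 mm. About 0.3 kg (0.24 to 0.36).
- carrier_socket (a point): Centre of the round hole in the carrier's underside, level with the underside. 16 mm diameter, 20 mm deep, in the middle of the plate, closed by the handle above so that it can't be seen from above. Axes as the carrier's.
- red_bottle: Bystander, leave alone: clear bottle of red liquid, blue cap, 68 across, 140 tall (mm). Origin: centre of its underside.
- green_bottle: Bystander, leave alone: clear bottle of green liquid, blue cap, 68 across, 140 tall (mm). Origin: centre of its underside.
- yellow_bottle: Bystander, leave alone: clear bottle of yellow liquid, blue cap, 68 across, 140 tall (mm). Origin: centre of its underside.
- amber_bottle: Bystander, leave alone: small amber bottle, black cap, 48 across, 88 tall (mm). Origin: centre of its underside.
- beaker: Bystander, leave alone: glass beaker, 68 across, 85 tall (mm). Origin: centre of its underside.
- screw_cap: Bystander, leave alone: loose blue screw cap lying on the table, 42 across, 20 tall (mm). Origin: centre of its underside.
- spatula: Bystander, leave alone: sampling spoon, steel with a black handle, lying on the table, 160 long (mm). Origin: centre of its underside (middle of its length).
Things that resemble listed ones, but are neither listed nor needed, are in the scene too. What is shaped like the part that bears carrier_handle but pink is not meant.

How it is judged (in metres and radians):
On the way, in this order (a step that is already met when the one before it is completed fails the run):
1. the drive pin stands in line with the orange pointer, while the carrier is still where it was (y of drive_pin in the frame of pointer between -0.006 and 0.006 m and distance of carrier_socket from where it was at the start of the episode below 0.03 m), for 0.2 s.
2. the carrier has dropped onto the pin, square with the shaker, with the pin on the mark (y of drive_pin in the frame of pointer between -0.006 and 0.006 m and horizontal distance between carrier_socket and drive_pin below 0.004 m and angle between the x axis of carrier_socket and the x axis of station, either way round below 0.2 rad and angle between carrier_socket's own z axis and vertical below 0.08 rad and z of carrier_socket in the frame of drive_pin below 0.0085 m), for 0.1 s.
At the end, for the whole second after the job is handed in: Robot holding the carrier pressed down (fingers over 1.5 N): hole within 4 mm of the pin axis, underside within 2.5 mm of the deck, collar pressed over 3.5 mm, square within 0.2 rad (either way round), level within 0.08 rad, still; pin within 6 mm of the pointer along the track (y of drive_pin in the frame of pointer between -0.006 and 0.006 m and horizontal distance between carrier_socket and drive_pin below 0.004 m and angle between the x axis of carrier_socket and the x axis of station, either way round below 0.2 rad and angle between carrier_socket's own z axis and vertical below 0.08 rad and z of carrier_socket in the frame of drive_pin between -0.003 and 0.0025 m and value of joint collar above 0.0035 m and contact force between the fingers and carrier above 1.5 N and linear speed of carrier below 0.02 m/s); the arm keeps its last pose, push and grip.
It fails at once if one of the other things on the table is moved by more than 30 mm (distance of any of red_bottle, green_bottle, yellow_bottle, amber_bottle, beaker, screw_cap, spatula from where it was at the start of the episode above 0.03 m).
It fails at once if a bottle or the beaker is knocked over (angle between any of red_bottle, green_bottle, yellow_bottle, amber_bottle, beaker's own z axis and vertical above 0.5 rad).
It also fails if it takes over 61 s, if anything falls off the work surface, if the arm or the gripper's body presses on something with over 40 N, if the wrist force passes 120 N, or if a joint passes its speed limit or range.

## Working session

There is one attempt and no reset: what is moved stays moved. The work goes in short steps, Python scripts to look and compute and a tool call to move; the robot and the scene stay as the last step left them, time stands still between calls to the robot, and variables do not carry over. Pictures are saved under pics/ and viewed, and the job is handed in when it is done.

Besides the shell and the picture viewer there is one more tool, called after ">>>" as name(argument=value, ...), one argument or row to a line, values as JSON. send_rows: Moves the arm, as the interface text tells. Its arguments: {"type":"object","properties":{"motion":{"type":"array","items":{"type":"array","items":{"type":"number"}}},"newtons":{"type":"number"}},"required":["motion"]}

```bash
mkdir -p pics; cat > h.py <<'E'
import numpy as np, cv2
from plant import readout, viewer, robot
def cal(n):
    c=viewer.calibration(n);K=np.array(c['intrinsics'],float);R=cv2.Rodrigues(np.array(c['rvec'],float))[0];t=np.array(c['tvec'],float).ravel();return K,R,t
def w(K,R,t,u,v,d):
    p=np.linalg.inv(K)@np.array([u,v,1.])*d
    return R.T@(p-t)
def onplane(K,R,t,u,v,z):
    r=R.T@(np.linalg.inv(K)@np.array([u,v,1.])); c=-R.T@t
    return c+r*(z-c[2])/r[2]
def cloud(K,R,t,d):
    v,u=np.mgrid[:d.shape[0],:d.shape[1]]
    P=np.stack([u,v,np.ones_like(u)],-1)@np.linalg.inv(K).T*d[...,None]
    return (P-t)@R
def snap(n,name):
    k=cal(n);im,d=viewer.camera(n);np.savez(f'pics/{name}.npz',im=im,d=d,K=k[0],R=k[1],t=k[2])
    cv2.imwrite(f'pics/{name}.png',cv2.resize(im[...,::-1],(800,600),interpolation=cv2.INTER_CUBIC));return k,im,d
def load(name):
    z=np.load(f'pics/{name}.npz');return (z['K'],z['R'],z['t']),z['im'],z['d']
E
python3 - <<'E'
from h import *
print(robot.pinch_z,readout.get_state())
for n in('top','scene','wrist'): k,_,_=snap(n,n+'0');print(n,k[0][0,0],-k[1].T@k[2])
E
```

```text
-18.700000000000003 {'clock': 0.0, 'qpos': array([ 1.21927357,  0.31174788,  0.01398142,  1.51303833, -0.00440994,
        1.31916661, -0.02720582]), 'qd': array([ 0.00109571, -0.00091195, -0.0015207 , -0.00091985,  0.00120622,
       -0.00034847,  0.00032423]), 'joint_torque': array([ 5.47824930e-04, -3.79919672e+01,  1.46443066e-01, -2.30596322e+01,
        1.21900751e-02,  1.35775193e-02, -5.15413035e-06]), 'ee_pos': array([ 167.49341434, -523.13063169,  230.21638715]), 'eef_rot': array([ 9.88018472e-01,  1.54331274e-01, -2.20711795e-04, -1.14356519e-03]), 'wrist_force': array([ 0.24704453,  0.65470727, -0.06678075]), 'torque': array([-0.01517419, -0.01191067, -0.01919168]), 'gripper_width': 85.63822425731506}
top 397.6071291559769 [ 490.79586073  -12.83694305 1258.05189334]
scene 433.28960736588573 [1286.39492574 -583.76152421  887.10058071]
wrist 271.6134426389951 [ 244.5262708  -498.89316742  373.47805438]
```

View pics/top0.png

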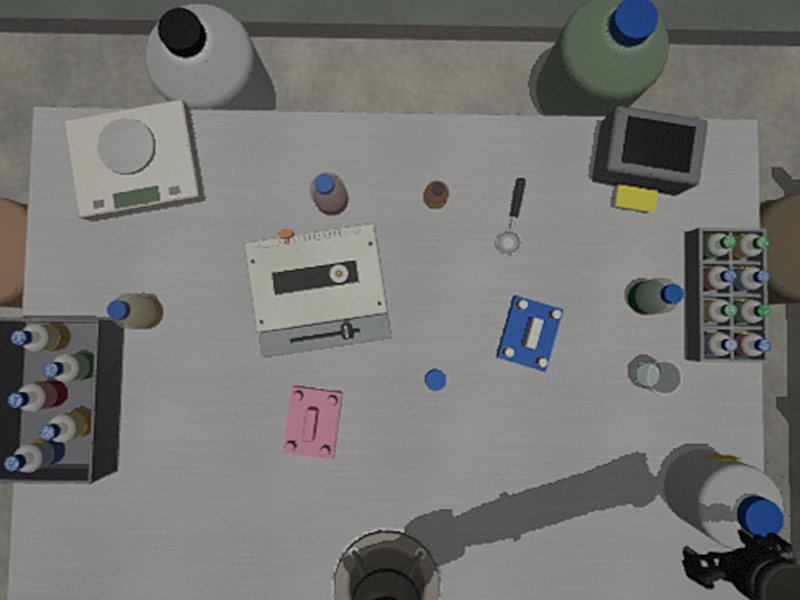

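View pics/scene0.png

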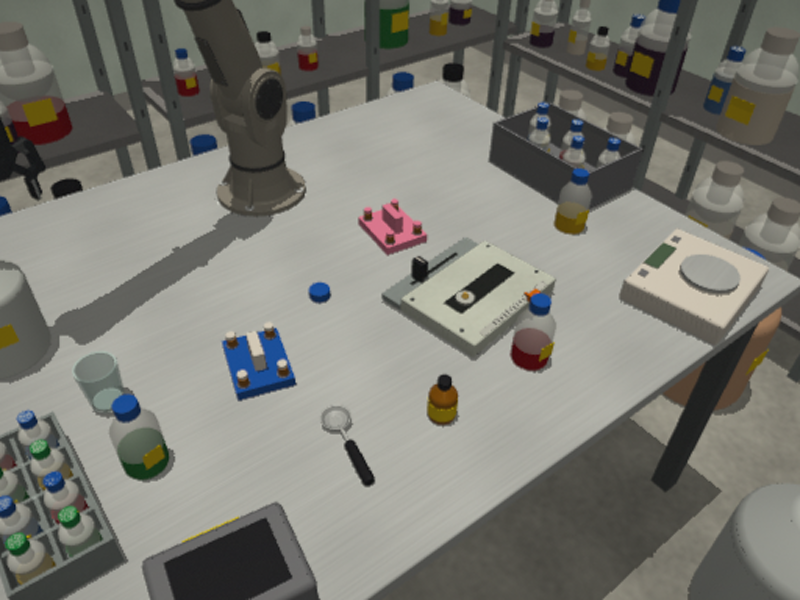

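The top view shows two carriers: a blue one with a white handle at (530,332) and a pink one at (313,423). The blue one fits the description. The station is at about (318,290), the black grip at (347,331), the brass pin at (339,273) and the orange pointer at (286,236). I'll enlarge crops and measure.

```bash
python3 - <<'E'
from h import *
k,im,d=load('top0')
s=512/800
a=im[int(215*s):int(365*s),int(235*s):int(400*s)];b=im[int(285*s):int(385*s),int(480*s):int(580*s)]
a=cv2.resize(a,(480,436),interpolation=cv2.INTER_CUBIC);b=cv2.resize(b,(320,320),interpolation=cv2.INTER_CUBIC)
o=np.zeros((436,800,3),np.uint8);o[:,:480]=a;o[:320,480:]=b
cv2.imwrite('pics/crop0.png',o[...,::-1])
P=cloud(*k,d)
hsv=cv2.cvtColor(im,cv2.COLOR_RGB2HSV).astype(int);H,S,V=hsv[...,0],hsv[...,1],hsv[...,2]
v,u=np.mgrid[:384,:512]
def rep(n,m):
    q=P[m];print(n,m.sum(),np.median(q,0).round(1),q.min(0).round(),q.max(0).round());return q
box=lambda x0,x1,y0,y1:(u>x0*s)&(u<x1*s)&(v>y0*s)&(v<y1*s)
o=rep('orange',box(270,300,225,248)&(H<15)&(S>150)&(V>100))
def rect(n,m):
    q=P[m].astype(np.float32);r=cv2.minAreaRect(q[:,:2].copy());print(n,m.sum(),r,'z',np.median(q[:,2]).round(1));return r
m=box(480,580,285,385)
rect('plate',m&(H>100)&(H<125)&(S>120)&(P[...,2]>10)&(P[...,2]<28))
rect('handle',m&(P[...,2]>50)&(P[...,2]<75))
m=box(235,400,215,365)
rect('deck',m&(P[...,2]>34)&(P[...,2]<46))
rect('ledge',m&(P[...,2]>16)&(P[...,2]<28))
rect('grip',box(335,365,310,350)&(P[...,2]>60)&(P[...,2]<76))
rect('pin',box(325,355,260,285)&(P[...,2]>50)&(P[...,2]<60))
for n in ['red']: rect('red',box(305,350,165,215)&(P[...,2]>20))
E
```

```text
orange 31 [682.6 207.4  56.3] [669. 196.  47.] [689. 217.  61.]
plate 920 ((497.40185546875, -278.8699645996094), (97.94391632080078, 127.96025085449219), 74.16465759277344) z 20.9
handle 152 ((496.7377014160156, -282.3092346191406), (78.0750732421875, 109.72067260742188), 74.0660629272461) z 60.5
deck 4745 ((584.2626342773438, 145.4447021484375), (221.0178680419922, 260.4587097167969), 9.320148468017578) z 40.5
ledge 1238 ((536.94970703125, 137.06765747070312), (154.49989318847656, 259.5589599609375), 9.69273853302002) z 22.4
grip 61 ((493.02435302734375, 81.86034393310547), (26.94496726989746, 19.324234008789062), 10.504598617553711) z 69.9
pin 21 ((606.7249755859375, 103.44252014160156), (22.247638702392578, 30.27448081970215), 84.85004425048828) z 51.7
red 501 ((647.509521484375, 53.69441223144531), (337.1358642578125, 66.46241760253906), 31.067583084106445) z 100.1
```

View pics/crop0.png

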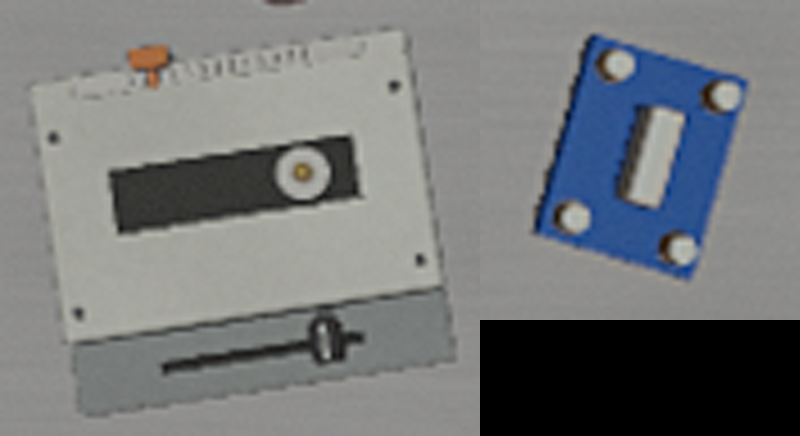

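```bash
python3 - <<'E'
from h import *
k,im,d=load('top0');P=cloud(*k,d);s=512/800
for (u,v) in [(700,490),(690,520),(740,500),(730,470),(760,517),(640,370),(675,295),(470,530),(560,505),(350,195)]:print(u,v,P[int(v*s),int(u*s)].round())
E
```

```text
700 490 [ 226. -555.  142.]
690 520 [ 159. -560.   91.]
740 500 [ 220. -597.  192.]
730 470 [ 264. -602.  154.]
760 517 [ 204. -613.  224.]
640 370 [ 430. -492.   31.]
675 295 [ 571. -515.  141.]
470 530 [ 105. -164.    0.]
560 505 [ 158. -343.    5.]
350 195 [775.  86.   1.]
```

>>> send_rows(
  motion=[
    [0,0,0.04,0,0],
    [0,0,0.04,0,0],
    [0,0,0.02,0,0],
  ],
)

```text
clock: 0.45
ee_pos: [168.0, -524.7, 334.7]
eef_rot: [0.988, 0.154, 0.0, 0.002]
wrist_force: [0.5, 0.2, -0.0]
gripper_width: 85.5
```

View pics/wrist0.png

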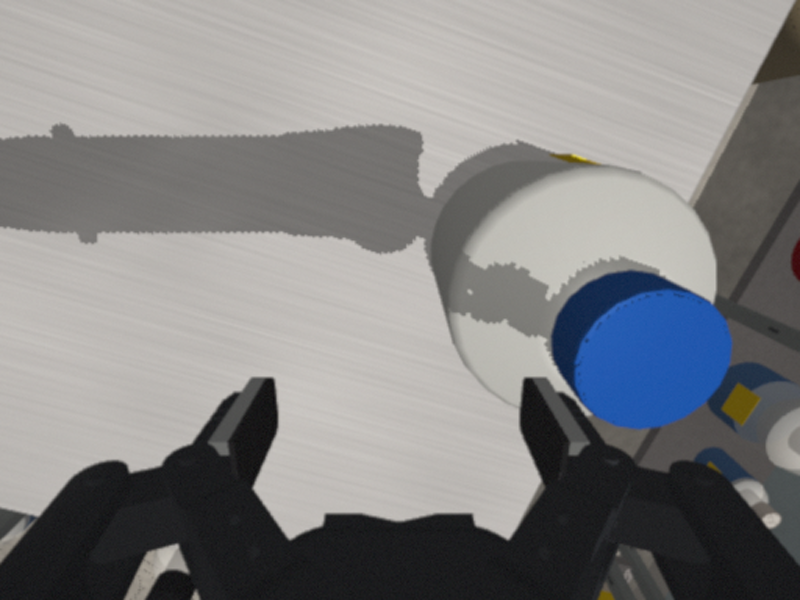

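>>> send_rows(
  motion=[
    [0,0.045,0,0,0],
    [0.01,0.045,0,-0.1,0],
    [0.04,0.025,0,-0.1,0],
    [0.04,0.025,0,-0.1,0],
    [0.04,0.025,0,-0.1,0],
    [0.04,0.025,0,-0.1,0],
    [0.04,0.025,0,-0.086,0],
    [0.03,0.02,0,0,0],
    [0.02,0.02,-0.02,0,0],
    [0,0,0,0,0],
    [0,0,0,0,0],
  ],
)

```text
clock: 1.55
ee_pos: [427.3, -268.4, 310.5]
eef_rot: [0.991, -0.137, -0.001, -0.0]
wrist_force: [-1.1, -0.9, -1.4]
gripper_width: 85.2
```

```bash
python3 - <<'E'
from h import *
k,im,d=snap('wrist','w1');print(readout.get_state()['ee_pos'],readout.get_state()['eef_rot'])
P=cloud(*k,d)
hsv=cv2.cvtColor(im,cv2.COLOR_RGB2HSV).astype(int);H,S,V=hsv[...,0],hsv[...,1],hsv[...,2]
near=np.hypot(P[...,0]-497,P[...,1]+280)<90
def rect(n,m):
    m=cv2.morphologyEx(m.astype(np.uint8),cv2.MORPH_OPEN,np.ones((3,3)))>0
    q=P[m].astype(np.float32);r=cv2.minAreaRect(q[:,:2].copy());print(n,m.sum(),np.round(r[0],1),np.round(r[1],1),round(r[2],2),'z',np.median(q[:,2]).round(1));return r
rect('plate',near&(P[...,2]>12)&(P[...,2]<26))
nh=np.hypot(P[...,0]-497,P[...,1]+280)<38
rect('handle',nh&(P[...,2]>54)&(P[...,2]<70))
E
```

```text
[ 426.90960742 -269.71050223  311.16316428] [ 9.90409648e-01 -1.38160016e-01 -5.94372779e-04  4.29849305e-04]
plate 4672 [ 497.9 -277. ] [100.2 129.7] 74.44 z 20.4
handle 628 [ 497.7 -276.6] [19.3 58.7] 74.21 z 60.2
```

View pics/w1.png

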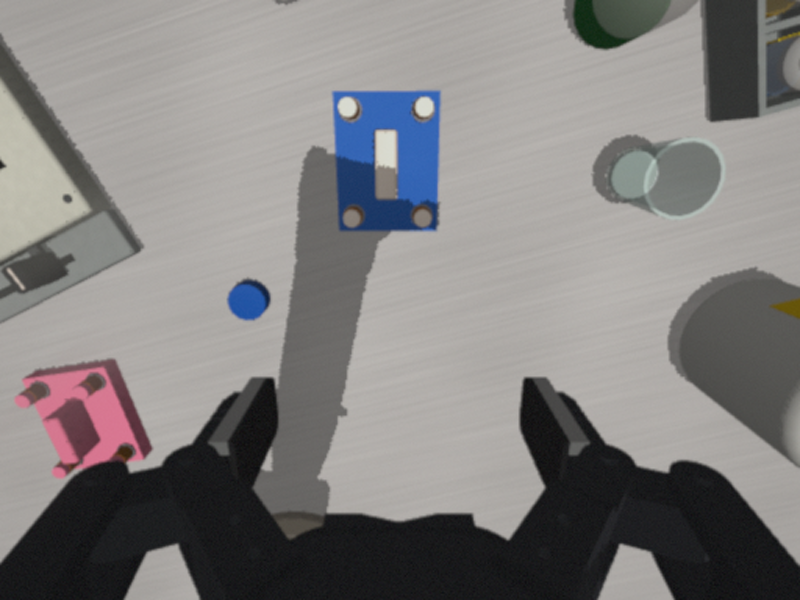

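The wrist view shows the blue carrier at (387,162) and the handle at (386,165). The centre is about (498,-277) with yaw about -15.7°, matching the top view. The pink lookalike is at lower left. Next is the station view.

>>> send_rows(
  motion=[
    [0,0.04,0,0.1,0],
    [0,0.045,0,0.1,0],
    [0,0.045,0,0.1,0],
    [0,0.045,0,0.1,0],
    [0,0.045,0,0.043,0],
    [0,0.045,0,0,0],
    [0.01,0.045,0,0,0],
    [0.01,0.045,0,0,0],
    [0.01,0.045,0,0,0],
    [0,0,0,0,0],
    [0,0,0,0,0],
  ],
)

```text
clock: 2.7
ee_pos: [458.1, 130.6, 311.7]
eef_rot: [0.997, 0.083, 0.0, 0.0]
wrist_force: [1.2, 0.2, 0.5]
gripper_width: 85.3
```

```bash
python3 - <<'E'
from h import *
k,im,d=snap('wrist','w2');st=readout.get_state();print(st['ee_pos'],st['eef_rot'])
P=cloud(*k,d)
hsv=cv2.cvtColor(im,cv2.COLOR_RGB2HSV).astype(int);H,S,V=hsv[...,0],hsv[...,1],hsv[...,2]
def rect(n,m):
    m=cv2.morphologyEx(m.astype(np.uint8),cv2.MORPH_OPEN,np.ones((3,3)))>0
    q=P[m].astype(np.float32);r=cv2.minAreaRect(q[:,:2].copy());print(n,m.sum(),np.round(r[0],1),np.round(r[1],1),round(r[2],2),'z',np.median(q[:,2]).round(1),'mean',q.mean(0).round(1));return r
near=(np.hypot(P[...,0]-590,P[...,1]-140)<200)
r=rect('deck',near&(P[...,2]>37)&(P[...,2]<44))
rect('ledge',near&(P[...,2]>17)&(P[...,2]<28))
rect('grip',(np.hypot(P[...,0]-493,P[...,1]-82)<40)&(P[...,2]>63)&(P[...,2]<76))
rect('pin',(np.hypot(P[...,0]-606,P[...,1]-103)<22)&(P[...,2]>51)&(P[...,2]<60))
rect('collar',(np.hypot(P[...,0]-606,P[...,1]-103)<30)&(P[...,2]>43.5)&(P[...,2]<50))
rect('ptr',(np.hypot(P[...,0]-682,P[...,1]-207)<40)&(P[...,2]>50)&(P[...,2]<62))
rect('orange',(np.hypot(P[...,0]-682,P[...,1]-207)<40)&(H<16)&(S>130)&(V>80))
E
```

```text
[458.28064087 129.10901534 311.58377812] [9.96641432e-01 8.18849192e-02 2.64696601e-04 8.03758285e-04]
deck 21012 [585.7 148.6] [147.5 259.5] 9.59 z 40.4 mean [589.3 150.8  40.4]
ledge 4671 [486.5 131.7] [ 48.8 259.8] 9.66 z 22.4 mean [486.3 135.8  22.4]
grip 287 [495.1  85.5] [26.7 19.9] 10.64 z 70.3 mean [495.2  86.1  70. ]
pin 51 [608.6 105.2] [9.1 7.9] 12.86 z 55.2 mean [608.  105.4  54.7]
collar 524 [607.7 104.7] [34.2 34.1] 10.03 z 46.5 mean [607.9 105.   46.5]
ptr 0 [0. 0.] [0. 0.] 0.0 z nan mean [nan nan nan]
orange 0 [0. 0.] [0. 0.] 0.0 z nan mean [nan nan nan]
  return _methods._mean(a, axis=axis, dtype=dtype,
  ret = ret.dtype.type(ret / rcount)
<stdin>:7: RuntimeWarning: Mean of empty slice.
  ret = um.true_divide(
```

View pics/w2.png

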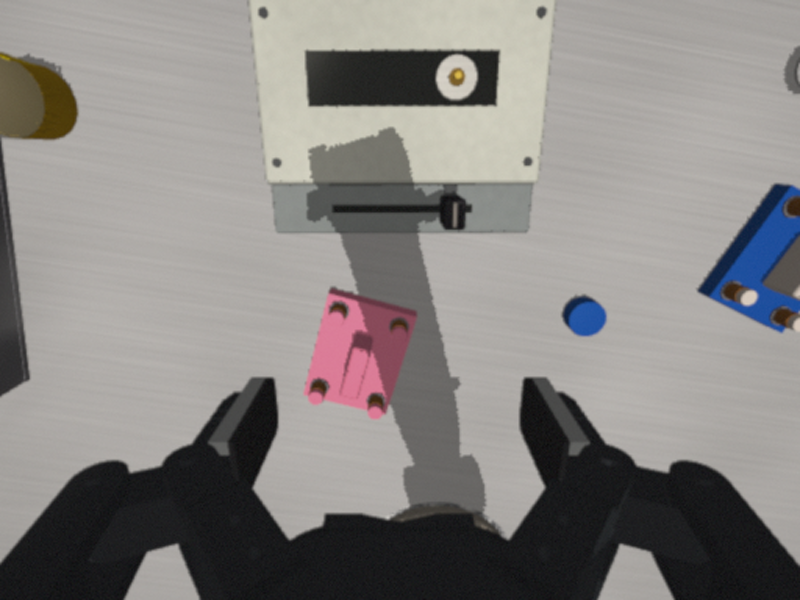

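The pin is at (457,76) and the grip at (455,210). The pointer is beyond the top edge, so I'll move forward.

>>> send_rows(
  motion=[
    [0.04,0,0,0,0],
    [0.04,0,0,0,0],
    [0.02,0,0,0,0],
    [0,0,0,0,0],
    [0,0,0,0,0],
  ],
)

```text
clock: 3.25
ee_pos: [557.6, 128.9, 311.1]
eef_rot: [0.997, 0.081, -0.001, 0.0]
wrist_force: [-0.5, 0.3, -0.0]
gripper_width: 85.6
```

```bash
cat > st.py <<'E'
from h import *
import sys
k,im,d=snap('wrist',sys.argv[1]);st=readout.get_state();print(st['ee_pos'].round(1),st['eef_rot'].round(3))
P=cloud(*k,d)
hsv=cv2.cvtColor(im,cv2.COLOR_RGB2HSV).astype(int);H,S,V=hsv[...,0],hsv[...,1],hsv[...,2]
def rect(n,m):
    m=cv2.morphologyEx(m.astype(np.uint8),cv2.MORPH_OPEN,np.ones((3,3)))>0
    if m.sum()<5: print(n,'none');return None
    q=P[m].astype(np.float32);r=cv2.minAreaRect(q[:,:2].copy());print(n,m.sum(),np.round(r[0],1),np.round(r[1],1),round(r[2],2),'z',np.median(q[:,2]).round(1),'mean',q.mean(0).round(1));return r
near=(np.hypot(P[...,0]-590,P[...,1]-140)<175)
r=rect('deck',near&(P[...,2]>37)&(P[...,2]<43))
g=rect('grip',near&(P[...,2]>64)&(P[...,2]<76)&(P[...,0]<560))
c=rect('collar',near&(P[...,2]>44)&(P[...,2]<49)&(P[...,0]<650)&(P[...,0]>560)&(V>110))
p=rect('pin',near&(P[...,2]>50)&(P[...,2]<60)&(P[...,0]<650)&(P[...,0]>560))
o=rect('ptr',near&(P[...,2]>51)&(P[...,2]<60)&(P[...,0]>655)&(H<18)&(S>120))
f=rect('orange',near&(P[...,2]>42)&(P[...,0]>640)&(H<18)&(S>120))
a=np.deg2rad(9.6)
ex=np.array([np.cos(a),np.sin(a)]);ey=np.array([-np.sin(a),np.cos(a)])
for n,b in(('ptr',o),('orange',f),('pin',p),('collar',c),('grip',g)):
    if b and c: v=np.array(b[0])-np.array(c[0]);print(n,'rel collar, station axes',(v@ex).round(1),(v@ey).round(1))
E
python3 st.py w3
```

```text
[557.  129.7 311.5] [ 0.997  0.082 -0.     0.   ]
deck 20729 [600.6 151.2] [178.4 260.2] 9.4 z 40.5 mean [606.3 152.9  40.5]
grip 228 [495.7  85.4] [27.2 18.5] 10.56 z 70.4 mean [496.7  85.7  70.2]
collar 365 [609.  104.5] [33.7 32.9] 35.28 z 46.5 mean [609.5 104.7  46.5]
pin 57 [608.5 104.9] [10.  10.2] 10.16 z 53.6 mean [608.7 105.2  53.8]
ptr 206 [682.5 209.1] [12.1 24.3] 8.88 z 56.1 mean [682.5 209.1  56.1]
orange 256 [676.3 208. ] [24.7 24.4] 8.88 z 55.9 mean [680.7 208.4  54.1]
ptr rel collar, station axes 90.0 90.9
orange rel collar, station axes 83.7 90.9
pin rel collar, station axes -0.4 0.5
collar rel collar, station axes 0.0 0.0
grip rel collar, station axes -114.8 0.1
```

View pics/w3.png

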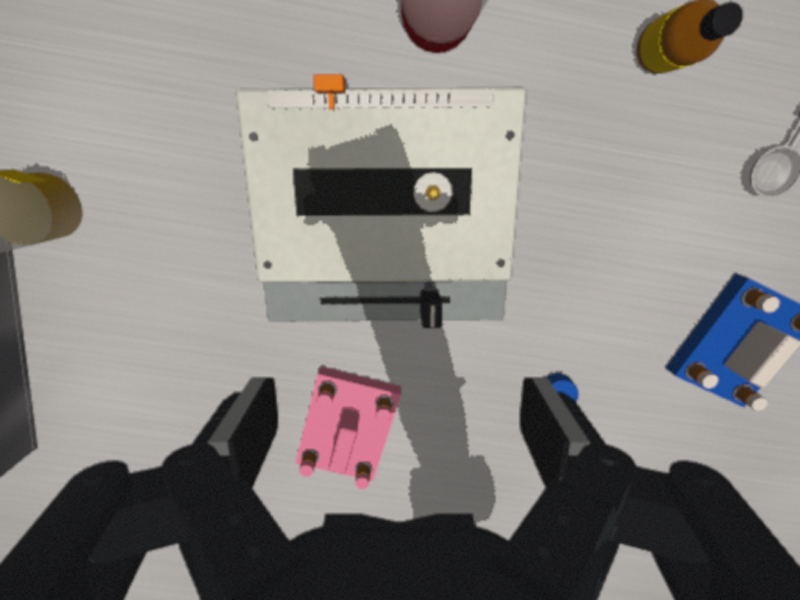

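>>> send_rows(
  motion=[
    [-0.03,-0.022,0,0,0],
    [-0.031,-0.022,0,0,0],
    [0,0,-0.04,0,0],
    [0,0,-0.05,0,0],
    [0,0,-0.05,0,0],
    [0,0,-0.05,0,0],
    [0,0,-0.03,0,0],
    [0,0,-0.03,0,0],
    [0,0,-0.018,0,0],
    [0,0,0,0,0],
    [0,0,0,0,0],
  ],
  newtons=40,
)

```text
clock: 4.4
ee_pos: [496.6, 86.9, 44.4]
eef_rot: [0.997, 0.083, 0.001, 0.0]
wrist_force: [0.5, -0.4, 0.2]
gripper_width: 85.0
```

```bash
python3 - <<'E'
from h import *
snap('wrist','w4');st=readout.get_state();print(st['ee_pos'],st['wrist_force'])
E
```

```text
[497.47327118  87.19739912  45.0012022 ] [-0.00408995 -1.23449333  0.2634258 ]
```

View pics/w4.png

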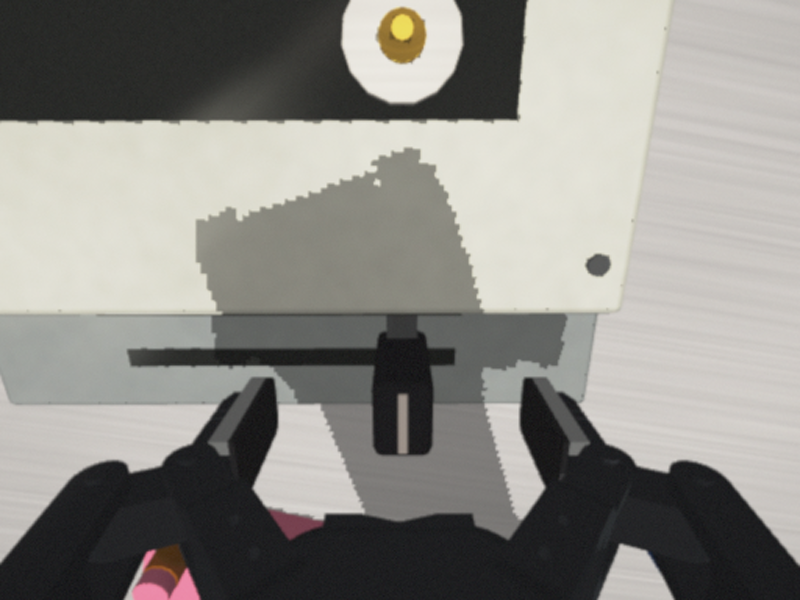

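The fingers straddle the grip, which is at (403,400). I'll close, then slide.

>>> send_rows(
  motion=[
    [0,0,0,0,255],
    [0,0,0,0,255],
    [0,0,0,0,255],
    [0,0,0,0,255],
    [0,0,0,0,255],
    [0,0,0,0,255],
    [0,0,0,0,255],
    [0,0,0,0,255],
  ],
)

```text
clock: 5.25
ee_pos: [497.0, 86.7, 43.7]
eef_rot: [0.997, 0.083, 0.0, 0.001]
wrist_force: [-1.6, -2.0, 6.6]
gripper_width: 19.1
```

>>> send_rows(
  motion=[
    [-0.001,0.006,0,0,255],
    [-0.002,0.012,0,0,255],
    [-0.002,0.012,0,0,255],
    [-0.002,0.012,0,0,255],
    [-0.002,0.012,0,0,255],
    [-0.002,0.012,0,0,255],
    [-0.002,0.012,0,0,255],
    [-0.002,0.0117,0,0,255],
    [0,0,0,0,255],
    [0,0,0,0,255],
    [0,0,0,0,255],
  ],
)

```text
clock: 6.35
ee_pos: [481.6, 176.2, 43.7]
eef_rot: [0.997, 0.083, -0.0, 0.001]
wrist_force: [-1.9, -2.1, 5.9]
gripper_width: 19.4
```

```bash
python3 st.py w5; python3 -c "
from h import *
k,im,d=snap('top','top1');print(readout.get_state()['wrist_force'])"
```

```text
[481.6 176.3  43.7] [ 0.997  0.083 -0.     0.001]
deck 79897 [553.1 155.6] [113.7 234.6] 9.56 z 40.6 mean [561.3 163.9  40.6]
grip 2614 [479.8 176. ] [28.6 46.4] 9.01 z 70.4 mean [483.9 176.5  70.1]
collar 3541 [588.6 194.3] [27. 35.] 9.64 z 46.5 mean [589.4 194.6  46.5]
pin 659 [592.6 195.1] [11.8 11.4] 8.86 z 54.2 mean [592.  195.   54.1]
ptr none
orange none
pin rel collar, station axes 4.1 0.1
collar rel collar, station axes 0.0 0.0
grip rel collar, station axes -110.3 0.1
[-2.1352363  -3.063475    7.26468017]
```

View pics/w5.png

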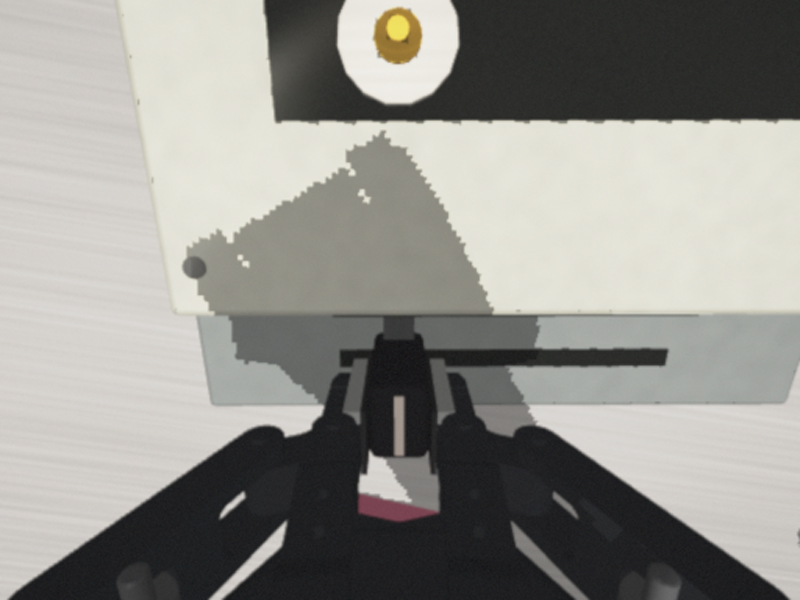

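The slide worked: the pin is now at (398,40) px, about (592.5,195) world. I'll release, rise and re-check against the pointer.

>>> send_rows(
  motion=[
    [0,0,0,0,0],
    [0,0,0,0,0],
    [0,0,0,0,0],
    [0,0,0,0,0],
    [0,0,0,0,0],
    [0,0,0.03,0,0],
    [0,0,0.05,0,0],
    [0,0,0.05,0,0],
    [0.02,0,0.05,0,0],
    [0.04,0,0.04,0,0],
    [0,0,0,0,0],
    [0,0,0,0,0],
  ],
)

```text
clock: 7.65
ee_pos: [536.3, 177.0, 255.4]
eef_rot: [0.997, 0.083, 0.0, -0.0]
wrist_force: [-1.1, 0.1, 0.2]
gripper_width: 85.5
```

```bash
python3 st.py w6
```

```text
[534.8 176.9 254.1] [ 0.997  0.083 -0.001  0.   ]
deck 28442 [618.4 154.6] [215.7 259. ] 9.67 z 40.5 mean [607.5 151.4  40.5]
grip 303 [480.  176.5] [27.1 18.6] 9.56 z 70.3 mean [481.  176.5  70. ]
collar 491 [592.3 194.8] [33.  32.7] 9.42 z 46.4 mean [592.8 194.7  46.5]
pin 80 [592.8 195.4] [10.8 11.2] 8.11 z 53.5 mean [593.1 195.2  53.6]
ptr 305 [682.7 209.7] [13.2 23.6] 9.36 z 56.2 mean [682.7 209.6  56.1]
orange 365 [676.5 208.6] [25.9 23.6] 9.36 z 55.9 mean [681.  209.3  54.5]
ptr rel collar, station axes 91.7 -0.5
orange rel collar, station axes 85.3 -0.4
pin rel collar, station axes 0.6 0.5
collar rel collar, station axes 0.0 0.0
grip rel collar, station axes -113.8 0.6
```

View pics/w6.png

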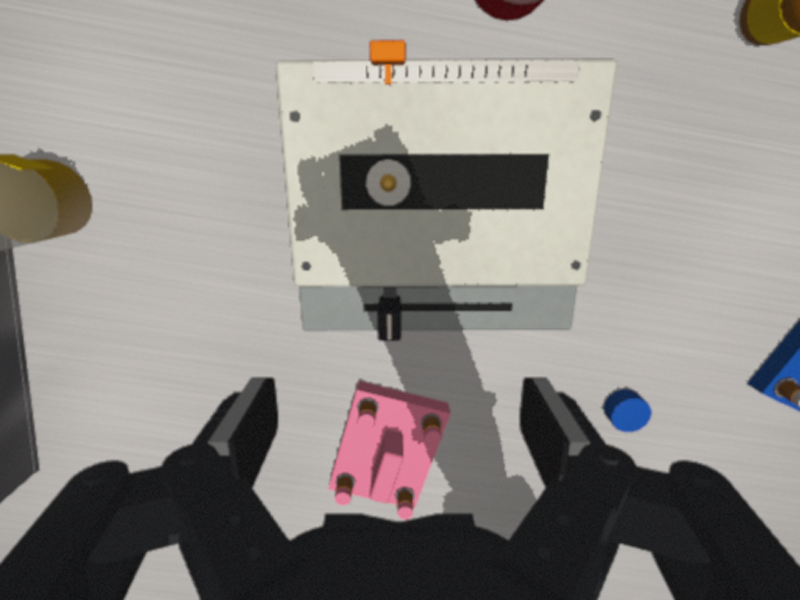

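The pin at (388,182) lines up with the pointer finger at (388,75); the offset is about 0.5 mm. Next is the carrier.

>>> send_rows(
  motion=[
    [0,-0.04,0,-0.04,0],
    [-0.004,-0.045,0,-0.05,0],
    [-0.004,-0.045,0,-0.05,0],
    [-0.004,-0.045,0,-0.05,0],
    [-0.004,-0.045,0,-0.05,0],
    [-0.004,-0.045,0,-0.05,0],
    [-0.004,-0.045,0,-0.05,0],
    [-0.004,-0.045,0,-0.05,0],
    [-0.004,-0.045,0,-0.05,0],
    [-0.004,-0.04,0,0,0],
    [-0.006,-0.014,0,0,0],
    [0,0,0,0,0],
  ],
)

```text
clock: 8.9
ee_pos: [490.7, -279.3, 252.9]
eef_rot: [0.99, -0.139, -0.002, -0.0]
wrist_force: [0.5, 0.1, -0.9]
gripper_width: 85.5
```

>>> send_rows(
  motion=[
    [0,0,-0.03,0,0],
    [0,0,-0.045,0,0],
    [0,0,-0.045,0,0],
    [0,0,-0.04,0,0],
    [0,0,-0.03,0,0],
    [0,0,-0.02,0,0],
    [0,0,-0.017,0,0],
    [0,0,0,0,0],
    [0,0,0,0,0],
  ],
)

```text
clock: 9.8
ee_pos: [494.0, -274.4, 28.1]
eef_rot: [0.991, -0.135, -0.0, -0.001]
wrist_force: [-0.2, -0.0, 0.7]
gripper_width: 85.7
```

```bash
python3 - <<'E'
from h import *
snap('wrist','w7');st=readout.get_state();print(st['ee_pos'],st['wrist_force'],st['eef_rot'])
E
```

```text
[ 494.63321225 -275.34963523   28.96763497] [0.16645486 0.26848847 0.43183423] [ 9.90847152e-01 -1.34986596e-01  6.17847062e-04 -3.97782713e-04]
```

View pics/w7.png

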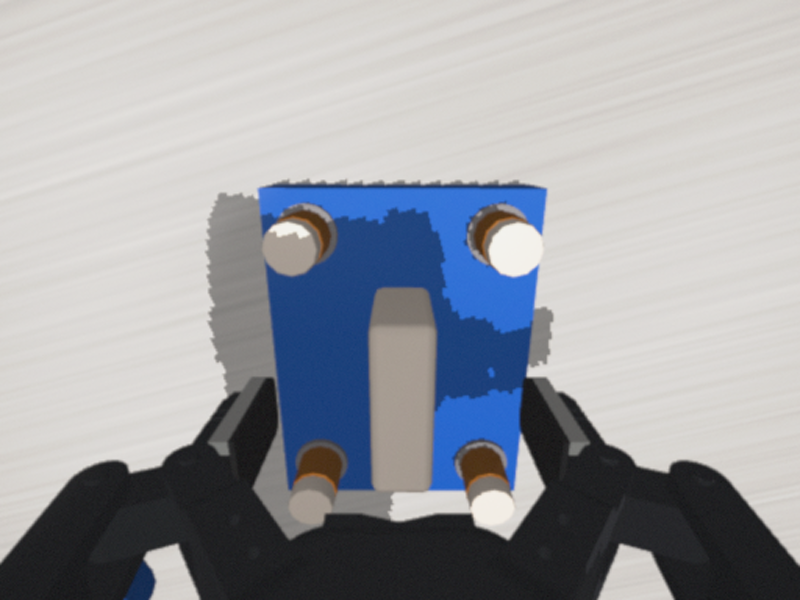

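The handle at (402,390) is centred between the fingers. I'll nudge 3.5 mm along x and close.

>>> send_rows(
  motion=[
    [0.0035,-0.0015,0,0,0],
    [0,0,0,0,255],
    [0,0,0,0,255],
    [0,0,0,0,255],
    [0,0,0,0,255],
    [0,0,0,0,255],
    [0,0,0,0,255],
    [0,0,0,0,255],
    [0,0,0,0,255],
    [0,0,0,0,255],
  ],
  newtons=70,
)

```text
clock: 10.85
ee_pos: [497.6, -278.4, 28.4]
eef_rot: [0.991, -0.136, 0.0, -0.0]
wrist_force: [-0.1, 2.5, 3.8]
gripper_width: 19.4
```

>>> send_rows(
  motion=[
    [0,0,0.01,0,255],
    [0,0,0.02,0,255],
    [0,0,0.03,0,255],
    [0,0,0.03,0,255],
    [0,0,0.03,0,255],
    [0,0,0,0,255],
    [0,0,0,0,255],
    [0,0,0,0,255],
  ],
)

```text
clock: 11.65
ee_pos: [495.2, -278.3, 145.9]
eef_rot: [0.991, -0.136, -0.002, -0.001]
wrist_force: [-0.6, 1.1, -3.6]
gripper_width: 19.1
```

```bash
python3 - <<'E'
from h import *
k,im,d=snap('wrist','w8');st=readout.get_state();print(st['ee_pos'],st['wrist_force'],st['torque'],st['eef_rot'],st['gripper_width'])
P=cloud(*k,d);hsv=cv2.cvtColor(im,cv2.COLOR_RGB2HSV).astype(int)
z0=P[...,2]
m=(hsv[...,0]>100)&(hsv[...,0]<125)&(hsv[...,1]>120)&(np.hypot(P[...,0]-500,P[...,1]+275)<90)&(z0>110)
q=P[m];A=np.c_[q[:,:2],np.ones(len(q))];c,*_=np.linalg.lstsq(A,q[:,2],rcond=None)
res=q[:,2]-A@c;g=abs(res)<2;c,*_=np.linalg.lstsq(A[g],q[g,2],rcond=None);q=q[g].astype(np.float32)
print('tilt grad',c[:2],'z at tcp',c@[498,-276,1],m.sum(),g.sum());print(cv2.minAreaRect(q[:,:2].copy()))
E
```

```text
[ 495.27837008 -278.15069853  145.75652181] [-0.81575212  0.24952652 -2.44332842] [ 0.02702025  0.02650384 -0.03728452] [ 9.90670127e-01 -1.36259116e-01 -2.38246279e-03 -6.90060821e-04] 18.68964181564548
tilt grad [-0.00056991  0.0011224 ] z at tcp 137.9987008372476 16406 13357
((495.0711669921875, -279.06976318359375), (99.88382720947266, 130.80784606933594), 74.43656158447266)
```

View pics/w8.png

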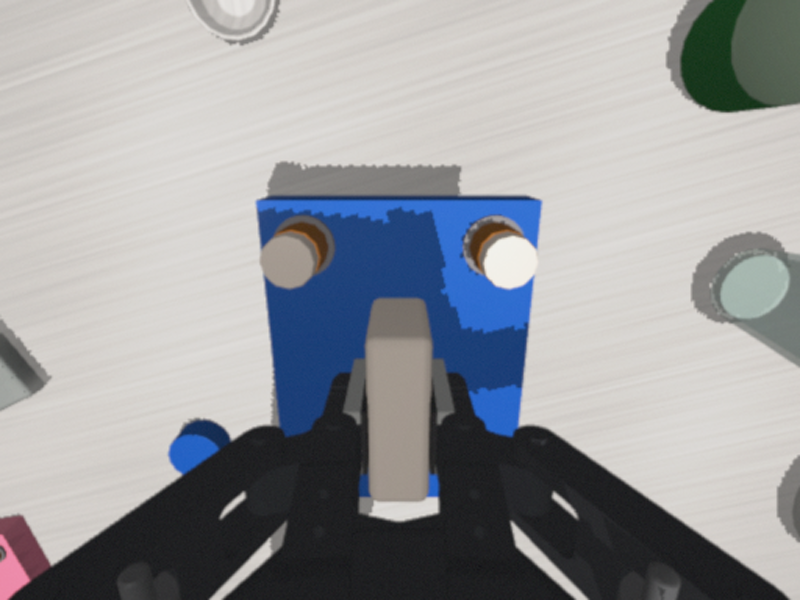

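The carrier is held level, with its centre about 1 mm from the TCP. I'll carry it above the pin.

>>> send_rows(
  motion=[
    [0.005,0.025,0.005,0.03,255],
    [0.009,0.042,0.005,0.045,255],
    [0.009,0.042,0,0.045,255],
    [0.009,0.042,0,0.045,255],
    [0.009,0.042,0,0.045,255],
    [0.009,0.042,0,0.045,255],
    [0.009,0.042,0,0.045,255],
    [0.009,0.042,0,0.045,255],
    [0.009,0.042,0,0.045,255],
    [0.009,0.042,0,0.045,255],
    [0.009,0.042,0,0.004,255],
    [0.0025,0.0285,0,0,255],
  ],
)

```text
clock: 12.9
ee_pos: [593.3, 199.9, 156.6]
eef_rot: [0.996, 0.085, -0.001, -0.001]
wrist_force: [0.6, 0.1, -3.3]
gripper_width: 19.1
```

>>> send_rows(
  motion=[
    [0,0,0,0,255],
    [0,0,0,0,255],
    [0,0,0,0,255],
  ],
)

```text
clock: 13.2
ee_pos: [594.4, 193.0, 157.0]
eef_rot: [0.997, 0.082, -0.001, 0.001]
wrist_force: [0.1, -0.8, -3.0]
gripper_width: 18.9
```

```bash
python3 - <<'E'
from h import *
from scipy.spatial.transform import Rotation as Ro
k,im,d=snap('wrist','w9');st=readout.get_state();print(st['ee_pos'],st['wrist_force'],np.rad2deg(2*np.arctan2(st['eef_rot'][1],st['eef_rot'][0])))
P=cloud(*k,d);hsv=cv2.cvtColor(im,cv2.COLOR_RGB2HSV).astype(int)
m=(hsv[...,0]>100)&(hsv[...,0]<125)&(hsv[...,1]>120)&(P[...,2]>130)&(P[...,2]<160)
q=P[m].astype(np.float32);print(cv2.minAreaRect(q[:,:2].copy()),np.median(q[:,2]))
snap('scene','s1')
E
```

```text
[594.66445583 192.56720195 157.25464348] [ 0.3468103  -0.05665825 -2.94397067] 9.365316075256448
((594.6715087890625, 192.45904541015625), (130.51158142089844, 99.93231201171875), 9.418574333190918) 148.93167
```

View pics/s1.png

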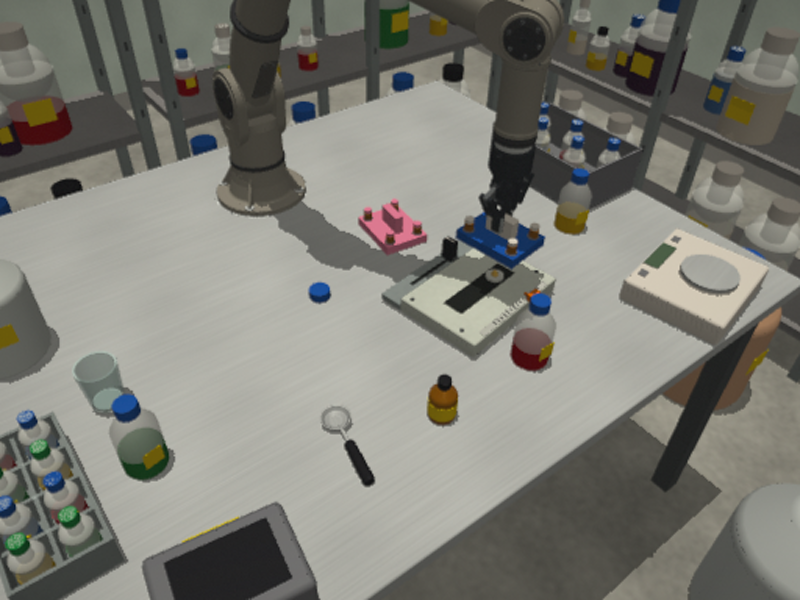

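View pics/w9.png

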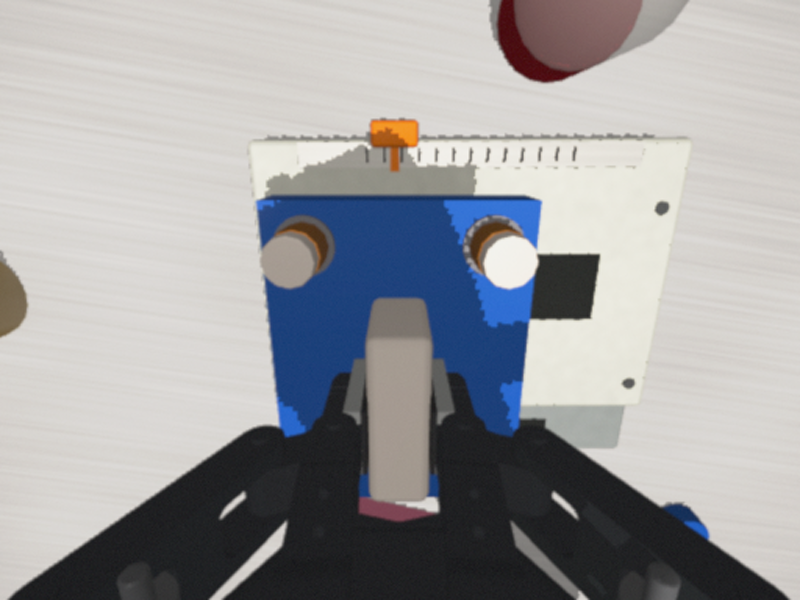

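The scene view shows the carrier at (500,237) hovering above the pin, with the bystanders undisturbed. I'll correct by (-1.8,+2.5) mm and descend.

>>> send_rows(
  motion=[
    [-0.0018,0.0025,-0.02,0.002,255],
    [0,0,-0.03,0,255],
    [0,0,-0.017,0,255],
    [0,0,0,0,255],
    [0,0,0,0,255],
    [0,0,0,0,255],
  ],
)

```text
clock: 13.9
ee_pos: [594.2, 197.5, 92.9]
eef_rot: [0.997, 0.083, 0.002, -0.0]
wrist_force: [-0.4, 0.2, -1.8]
gripper_width: 18.8
```

```bash
python3 - <<'E'
from h import *
st=readout.get_state();print(st['ee_pos'],st['wrist_force'],st['torque'])
E
```

```text
[594.1852773  197.48623251  92.85435566] [-0.4108933   0.24181996 -1.83354367] [ 0.05709138 -0.01739175  0.01885472]
```

>>> send_rows(
  motion=[
    [0,0,-0.004,0,255],
    [0,0,-0.003,0,255],
    [0,0,-0.002,0,255],
    [0,0,-0.002,0,255],
    [0,0,0,0,255],
    [0,0,0,0,255],
  ],
)

```text
clock: 14.5
ee_pos: [592.8, 197.4, 80.0]
eef_rot: [0.996, 0.084, -0.0, 0.0]
wrist_force: [0.3, 0.6, -2.8]
gripper_width: 18.9
```

```bash
cat > ck.py <<'E'
from h import *
import sys
k,im,d=snap('wrist',sys.argv[1]);st=readout.get_state();print(st['ee_pos'].round(1),st['wrist_force'].round(1),np.rad2deg(2*np.arctan2(st['eef_rot'][1],st['eef_rot'][0])).round(2))
P=cloud(*k,d);hsv=cv2.cvtColor(im,cv2.COLOR_RGB2HSV).astype(int)
q=P[(hsv[...,0]>100)&(hsv[...,0]<125)&(hsv[...,1]>120)&(np.hypot(P[...,0]-593,P[...,1]-195)<85)&(P[...,2]>50)]
zm=np.median(q[:,2]);q=q[abs(q[:,2]-zm)<3].astype(np.float32);r=cv2.minAreaRect(q[:,:2].copy());print('carrier',r,'underside',zm-20)
A=np.c_[q[:,:2],np.ones(len(q))];print('grad',np.linalg.lstsq(A,q[:,2],rcond=None)[0][:2])
o=P[(hsv[...,0]<18)&(hsv[...,1]>120)&(P[...,2]>51)&(P[...,2]<60)&(P[...,0]>660)].astype(np.float32)
ro=cv2.minAreaRect(o[:,:2].copy());print('ptr',ro)
a=np.deg2rad(9.5);v=np.array(ro[0])-r[0];print('ptr rel carrier, st axes',v@[np.cos(a),np.sin(a)],v@[-np.sin(a),np.cos(a)])
E
python3 ck.py w10
```

```text
[592.9 197.5  80.1] [ 0.3 -0.4 -2.8] 9.63
carrier ((593.1475830078125, 196.93115234375), (130.41334533691406, 100.14302062988281), 9.733587265014648) underside 52.039657006621724
grad [-0.00138775 -0.00154564]
ptr ((683.3838500976562, 209.7097625732422), (12.889665603637695, 24.950942993164062), 9.70250129699707)
ptr rel carrier, st axes 91.10780999178527 -2.289920567978849
```

View pics/w10.png

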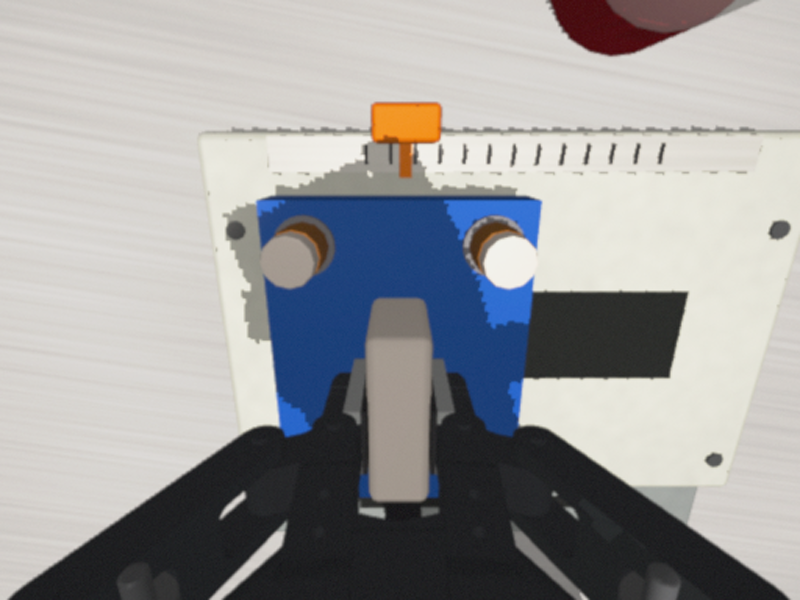

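The hole is over the pin tip: underside at 52 mm and no contact force. The carrier sits 1.8 mm too far in +y, so I'll trim that and lower.

>>> send_rows(
  motion=[
    [-0.0003,-0.0018,0,-0.002,255],
    [0,0,0,0,255],
    [0,0,-0.002,0,255],
    [0,0,-0.002,0,255],
    [0,0,-0.001,0,255],
    [0,0,0,0,255],
    [0,0,0,0,255],
  ],
)

```text
clock: 15.25
ee_pos: [592.5, 195.6, 75.0]
eef_rot: [0.997, 0.083, -0.0, 0.0]
wrist_force: [0.7, -0.3, -2.8]
gripper_width: 18.9
```

```bash
python3 ck.py w11
```

```text
[592.5 195.6  75.1] [ 0.3  0.3 -2.6] 9.5
carrier ((592.7989501953125, 195.2520294189453), (130.4558563232422, 100.02716827392578), 9.542200088500977) underside 47.05874830430477
grad [-0.00147179 -0.00132348]
ptr ((683.2703247070312, 209.51849365234375), (12.948335647583008, 25.319475173950195), 9.475935935974121)
ptr rel carrier, st axes 91.58525979801007 -0.8612755038371394
```

On the pin with the underside at 47 mm and no side force. Now pressing down.

>>> send_rows(
  motion=[
    [0,0,-0.002,0,255],
    [0,0,-0.002,0,255],
    [0,0,-0.001,0,255],
    [0,0,-0.001,0,255],
    [0,0,0,0,255],
    [0,0,0,0,255],
  ],
)

```text
clock: 15.9
ee_pos: [592.9, 195.8, 69.7]
eef_rot: [0.997, 0.083, 0.001, -0.0]
wrist_force: [-2.2, -0.8, 4.9]
gripper_width: 19.3
```

>>> send_rows(
  motion=[
    [0,0,-0.001,0,255],
    [0,0,0,0,255],
    [0,0,0,0,255],
  ],
)

```text
clock: 16.2
ee_pos: [592.9, 195.8, 68.7]
eef_rot: [0.997, 0.083, 0.001, -0.0]
wrist_force: [-1.9, -1.0, 6.3]
gripper_width: 18.9
```

```bash
python3 ck.py w12
```

```text
[592.9 195.8  68.7] [-1.8 -1.1  4.9] 9.5
carrier ((593.36279296875, 195.52854919433594), (129.97877502441406, 99.97818756103516), 9.467817306518555) underside 40.74924030990579
grad [-0.00102437 -0.0015079 ]
ptr ((683.2633056640625, 209.65835571289062), (13.44823169708252, 25.51642417907715), 9.635072708129883)
ptr rel carrier, st axes 90.99967197936385 -0.9018396642513816
```

>>> send_rows(
  motion=[
    [0,0,-0.0008,0,255],
    [0,0,-0.0004,0,255],
    [0,0,0,0,255],
    [0,0,0,0,255],
    [0,0,0,0,255],
  ],
)

```text
clock: 16.75
ee_pos: [592.9, 195.8, 68.4]
eef_rot: [0.997, 0.083, 0.001, -0.0]
wrist_force: [-2.8, -1.9, 8.8]
gripper_width: 19.2
```

```bash
python3 ck.py w13; python3 -c "
from h import *
snap('scene','s2')"
```

```text
[592.9 195.8  68.4] [-3.2 -0.7  9. ] 9.49
carrier ((593.211669921875, 195.39285278320312), (130.3781280517578, 99.99398040771484), 9.562410354614258) underside 40.56587782729007
grad [-0.0010219  -0.00055985]
ptr ((683.2722778320312, 209.652099609375), (13.419684410095215, 25.32473373413086), 9.604717254638672)
ptr rel carrier, st axes 91.17893539751333 -0.8005978845097103
```

View pics/s2.png

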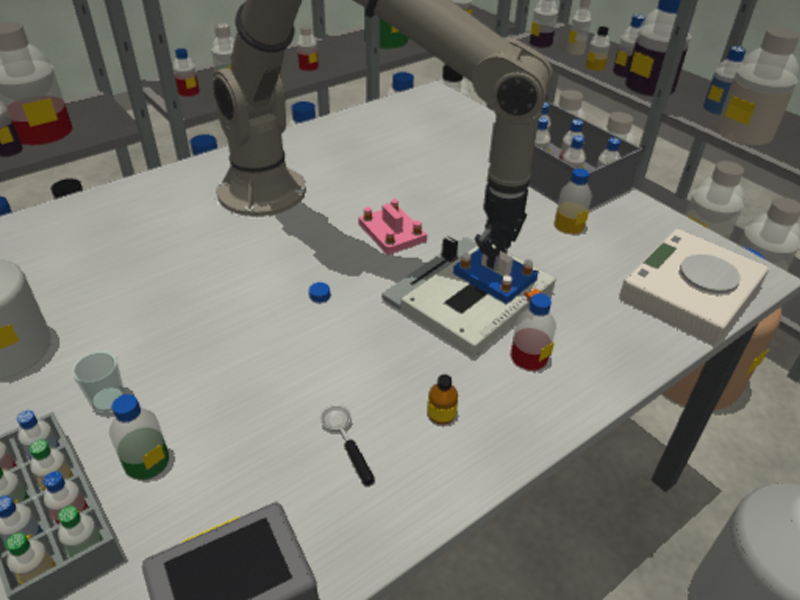

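View pics/w13.png

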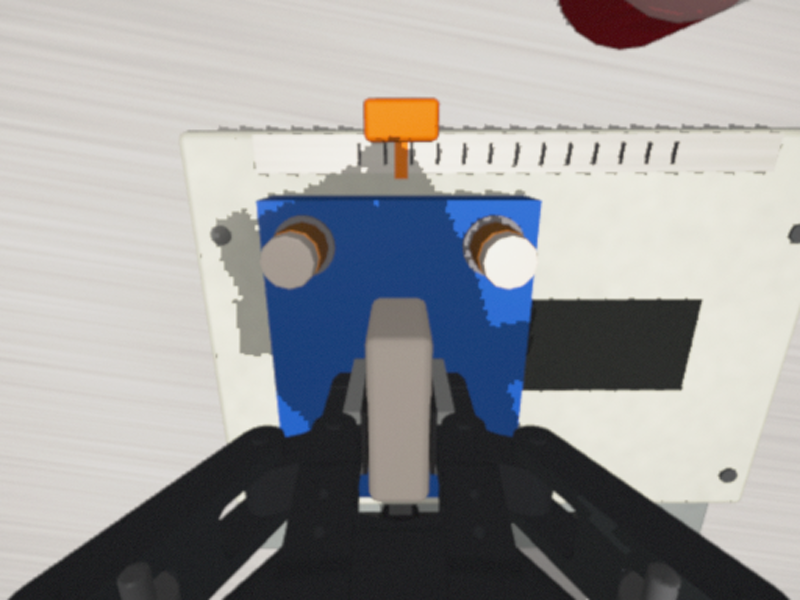

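The carrier is flush: its underside reads 40.6 mm against a deck reading of 40.5. The push is about 12 N including the weight, and a 1.2 mm command moved it only 0.3 mm. I'm handing in.

```bash
python3 -c "
from h import *
print(robot.hand_in());s=readout.get_state();print(s['clock'],s['ee_pos'],s['wrist_force'],s['gripper_width'])"
```

```text
the job is handed in; nothing more can be done
None
the job is handed in; nothing more can be done
```

The carrier is on the pin, pressed flush on the deck and still held, with the pin on the pointer. I handed in at about 17 s of the 61 s allowed, and no verdict was given.

I slid the black grip 91 mm to bring the pin to the mark. I then gripped the blue carrier by its white handle, turned it 25° square to the shaker, lowered the hole over the pin and pressed it down.

| Last check | Reading | Limit |
|---|---|---|
| Pin to pointer, along the track | about 0.5 mm when last seen; 0.8 mm by the carrier's centre at the end | 6 mm |
| Carrier centre to pin axis | about 0.7 mm | 4 mm |
| Underside above deck | about 0.1 mm (40.6 against a deck reading of 40.5) | 2.5 mm |
| Yaw off square | about 0.1° | 0.2 rad |
| Tilt | about 0.001 rad | 0.08 rad |
| Push at the wrist | about 9 N, or roughly 12 N with the carrier's weight | above the 9 N spring |

- **Collar:** I could not see it under the carrier. I inferred it was fully pressed from the flush height and from the carrier barely moving at the last press.
- **Disagreements:** Arm position readings varied by 1–5 mm from what I commanded while the arm was still settling, so I trimmed using the wrist camera. The top and wrist views differed by up to about 3.5 mm.
- **Bystanders:** By eye, the last scene picture shows them standing where they were. I did not measure them.

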